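Put the chess corner in order and reset the clock

ROBOT

A 6-joint arm with a two-finger parallel gripper is mounted at the origin on the work surface. World frame = base frame: x ahead of the robot, y to its left, z up, the work surface at z = 0. Lengths are in m, angles in rad, forces in N, time in s.
With the tool pointing down it reaches from about 0.3 to 0.875 m from the base axis. Payload 6.4 kg.
Tool frame: the origin (TCP) lies between the finger pads, 19 mm behind the fingertips; this is the grasp point; z points along the fingers, y is the line along which they close (so a half turn about z gives the same grasp; the last joint's range is limited). The gripper opens to 85 mm and grips with 20 to 120 N. Pads are 22 mm wide; open, the fingers measure 114 mm over their backs; the gripper's body (76 mm by 85 mm) begins 54 mm behind the grasp point. The pads swing forward as they close: fully open they stand 13 mm farther back than shut.
Start: joints at [-1.544, 0.181, 1.607, -0, 1.354, -0.206], TCP at [0.133, -0.559, 0.25] pointing down, gripper open.
Joint ranges: [-2.99, 2.99], [-0.89, 2.07], [0.3, 2.58], [-1.14, 4.28], [0, 2.63], [-3.12, 3.12]. Speed limits (rad/s): [2.57, 2.57, 3.01, 3.14, 3.14, 3.14].

INTERFACE

Orientations are given as a unit quaternion [w, x, y, z].
In Python, from bench import ctrl gives the robot as it stands.
- The arm moves only by the shell command python3 -m handwheel 'ROWS' [OPENING]. ROWS is JSON, a list that holds one entry, the list of rows, each a list of 4 numbers: the shift along the tool's x, y, z each as a share of 20 cm, from -1 to 1, then the turn about the tool's z as a share of 1.5 rad, from -1 to 1. In form: [[[x, y, z, twist], ...]]. A call has 1 to 10 rows; each row is the pose to reach, as a shift and turn from the pose commanded when the call began, along the tool's axes at that moment; what a row does not reach only later rows make up. A row lasts 1/8 s, in which the tool goes at most 62.5 mm and 10.7 degrees, less where a joint would pass 70% of its speed; a pose out of reach is approached as far as the arm can. A call with a number of a shift or a turn outside -1 to 1 is refused whole. A call with a gripper value outside its range is refused whole. OPENING is the finger opening in mm, from 0 to 85.4, set as the call begins (- or left out, the last holds). The fingers move at their own pace and stop on an object; the grip force is fixed at half the most. Time passes only in rows, so rows that repeat a pose let the fingers close. It gives the time, the measured TCP pose, the force, the opening and the grip force at its end, in the units of the state.
- ctrl.get_obs(): the state, without advancing time (a new reading comes with each control period).
- ctrl.camera(name): name is "scene" or "side" or "wrist"; returns a dict with "color" (420x560x3 uint8, red, green, blue), "range_z" (420x560 float32, m along the optical axis (not along the pixel's ray), 0 where there is no reading), "K" (3x3 intrinsics, pixels), "pose" (4x4, takes a point from camera to world coordinates); the wrist camera has in their place "T_tool_cam" (4x4, takes a point from camera to tool coordinates, whose origin is the TCP and whose axes are the flange's). Camera axes: x right, y down, z forward; pixel columns grow to the right and rows downward; lengths in m; the calibration is good to about 2 mm. A picture is of the moment at which its call begins: read the wrist's pose just before it.
- ctrl.hand_in(): hands the job in; it is judged then, once.
The state is a dict: "time_s": time; "q": joint angles; "dq": joint speeds; "joint_efforts": joint torques, N m; "eef_pos": TCP position; "eef_rot": TCP orientation; "wrist_force": force on the tool from outside, world axes, zero at the start; "torque": the same for the moment, N m; "opening": opening from 0.0 (shut) to 1.0 (fully open); "grasp_force": force on a finger pad.
Only numpy, scipy, OpenCV 4.12 (cv2) and the standard library are available. Lean on these libraries where they do the work, as an engineer would, in place of code of your own. Each camera call takes 0.05 s, during which the arm holds its last target. There are 200 camera calls.

TASK

Tidy up after the game: stand the large chess pieces that are out on the glass upright in the rack, one at a time in dot order - king in the one-dot pocket, queen in two, bishop in three, knight in four, rook in five - leaving a missing piece's pocket empty. Then turn the chess clock's dial until its red pointer stands at the white zero mark and let go; after that press the recessed red reset button fully down with the tip of the stylus, hold it for a full second, and put the stylus back upright in its stand with the collar resting on top. Never touch the button with the fingers, and leave the tin, the coaster and the clipboard where they are.

Things in the scene. Friction and masses are not known exactly. Their poses are not given: they have to be found in the camera images.
- king: Standing on the glass at the start; it may be absent. Round weighted foot 44 mm across, 16 mm high; origin at the centre of the underside, z up. Above 40 mm it is a round column 24 mm across, best gripped from above with the TCP about 70 mm above the origin. Maple, 107 mm tall with a small upright cross on top; the column ends at 86 mm.
- queen: Standing on the glass at the start; it may be absent. Round weighted foot 44 mm across, 16 mm high; origin at the centre of the underside, z up. Above 40 mm it is a round column 24 mm across, best gripped from above with the TCP about 68 mm above the origin. Black plastic, 95 mm tall with a coronet of beads and a ball on top; the column ends at 84 mm.
- bishop: Standing on the glass at the start; it may be absent. Round weighted foot 44 mm across, 16 mm high; origin at the centre of the underside, z up. Above 40 mm it is a round column 24 mm across, best gripped from above with the TCP about 62 mm above the origin. Dark red-brown wood, 92 mm tall with a pointed mitre on top; the column ends at 78 mm.
- knight: Standing on the glass at the start; it may be absent. Round weighted foot 44 mm across, 16 mm high; origin at the centre of the underside, z up. Maple, 87 mm tall with two ears. The horse's head is a block 34 mm (x) by 24 mm (y) from 34 to 80 mm above the origin, its muzzle reaching 28 mm out along +x at 52 to 68 mm; grip it across y from above, TCP about 62 mm above the origin.
- rook: Standing on the glass at the start; it may be absent. Round weighted foot 44 mm across, 16 mm high; origin at the centre of the underside, z up. Above 40 mm it is a round column 24 mm across, best gripped from above with the TCP about 57 mm above the origin. White plastic, 76 mm tall with a flat top and four battlements.
- rack: Fixed wooden rack, 316 mm long (y), 28 mm high; origin at the centre of the underside of the pocket row. Five square open pockets 56 mm wide in a row along y at 62 mm pitch (walls 6 mm, floor 6 mm, 22 mm deep); a 24 mm wide solid ledge on the -x side bears 1, 2, 3, 4, 5 white (from the +y end to the -y end) dots beside the pockets. A piece's turn about z in its pocket does not matter.
- pocket1 (a point): Centre of the floor of the one-dot pocket (for the king).
- pocket2 (a point): Centre of the floor of the two-dot pocket (for the queen).
- pocket3 (a point): Centre of the floor of the three-dot pocket (for the bishop).
- pocket4 (a point): Centre of the floor of the four-dot pocket (for the knight).
- pocket5 (a point): Centre of the floor of the five-dot pocket (for the rook).
- clock: Fixed grey digital chess clock, 110 mm (x) by 200 mm (y) by 40 mm high, flat top; origin at the centre of the underside. Dial on its -y half, two small displays in the middle, framed reset button on its +y half.
- dial (a joint): Angle of the dial, rad, positive counter-clockwise seen from above; 0 = red pointer at the white zero mark, along the clock's +x; stops at -0.6 and 2.9. It stays where it is left.
- dial_axis (a point): On the dial's axis at mid-height of its grip, 62 mm above the table; fixed to the clock. The dial is a black disc 60 mm across whose top is 48 mm above the table, with a bar grip 50 mm long, 14 mm wide, rising from 48 to 74 mm above the table. The bar lies along the pointer; the red end is the pointer.
- reset: The red round spring button, 13.6 mm across; origin at the centre of its top. At rest its top lies 6 mm below the clock's top face (34 mm above the table) in a square well 16 mm wide; it goes down 5 mm more to its stop. About 1.4 N to start it, 5 N at the bottom.
- button_mouth (a point): Centre of the mouth of the button's well, in the clock's top face, z up.
- stylus: Loose stylus 125 mm long, 80 g, standing tip down in its stand; origin at the tip's end, z up along the handle. Steel tip 6 mm across to z = 25 mm, steel shank 14 mm across from 25 to 50 mm, blue round collar 36 mm across from 50 to 56 mm, blue square handle 18 x 18 mm (faces along its x and y) from 56 to 125 mm. Grip across the handle from above, TCP about 95 mm above the origin.
- stand: Fixed white ceramic stand, 64 x 64 x 58 mm, with a vertical square bore 22 mm wide right through it; origin at the centre of its underside.
- stand_top (a point): Centre of the mouth of the stand's bore, 58 mm above the table; the stylus's collar rests on it, so that the stylus's tip is 50 mm below this point.
- tin: Bystander: round steel tin with a twist cap, 75 mm across, 60 mm high; origin at the centre of its underside.
- coaster: Bystander: blue ceramic coaster, 96 mm across, 9 mm thick.
- clipboard: Bystander: empty grey clipboard 150 x 220 x 5 mm with a steel spring clip 17 mm high at its +y end.

How it is judged:
By the outcome, as a careful person would: the job done as asked, in the order asked, and still so for the second after the job is handed in, with the robot touching nothing.
Of king, queen, bishop, knight, rook only 3 to 5 are there at a start; the rules pass over those that are not, and their reading is None.
At some moment in a run one of king, queen, bishop, knight, rook may be knocked a few centimetres aside while the robot is not near it.
It also fails if it takes over 210 s, if anything falls off the work surface, if the arm or the gripper's body presses on something with over 40 N, if the wrist force passes 120 N, or if a joint passes its speed limit or range.

## Working session

There is one attempt and no reset: what is moved stays moved. The work goes in short steps, Python scripts to look and compute and a shell command to move; the robot and the scene stay as the last step left them, time stands still between calls to the robot, and variables do not carry over. Pictures are saved under pics/ and viewed, at most 14 in all, crops included, and the job is handed in when it is done.

```bash
ls; mkdir -p pics; cat > h.py <<'E'
import numpy as np, cv2
from bench import ctrl
from scipy.spatial.transform import Rotation as R
def rot(q): return R.from_quat([q[1],q[2],q[3],q[0]]).as_matrix()
def cam(n):
    o=ctrl.get_obs(); c=ctrl.camera(n)
    if n=='wrist':
        T=np.eye(4);T[:3,:3]=rot(o['eef_rot']);T[:3,3]=o['eef_pos'];c['pose']=T@np.array(c['T_tool_cam'])
    return c
def save(c,f): cv2.imwrite('pics/'+f,cv2.cvtColor(c['color'],cv2.COLOR_RGB2BGR))
def ray(c,u,v,z):
    d=np.linalg.inv(c['K'])@[u,v,1]; P=np.array(c['pose']); d=P[:3,:3]@d; o=P[:3,3]
    return o+d*(z-o[2])/d[2]
def cloud(c):
    h,w=c['range_z'].shape; u,v=np.meshgrid(np.arange(w),np.arange(h)); z=c['range_z']
    p=np.stack([u,v,np.ones_like(u)],-1)@np.linalg.inv(c['K']).T*z[...,None]
    P=np.array(c['pose']); return p@P[:3,:3].T+P[:3,3]
E
python3 - <<'E'
from h import *
for n in ('scene','side','wrist'):
    c=cam(n); save(c,n+'0.png'); np.savez('/tmp/'+n,**c); print(n,np.round(c['pose'],3).tolist(),np.round(c['K'],1).tolist())
print(ctrl.get_obs())
E
```

```text
pics
scene [[0.191, 0.608, -0.771, 1.354], [0.981, -0.107, 0.159, -0.181], [0.015, -0.787, -0.617, 0.65], [0.0, 0.0, 0.0, 1.0]] [[399.2, 0.0, 285.3], [0.0, 399.2, 209.8], [0.0, 0.0, 1.0]]
side [[-0.917, -0.233, 0.324, 0.221], [-0.399, 0.507, -0.764, 0.848], [0.014, -0.83, -0.558, 0.718], [0.0, 0.0, 0.0, 1.0]] [[388.0, 0.0, 276.7], [0.0, 388.0, 207.4], [0.0, 0.0, 1.0]]
wrist [[0.231, -0.925, -0.301, 0.209], [-0.973, -0.221, -0.069, -0.54], [-0.002, 0.309, -0.951, 0.372], [0.0, 0.0, 0.0, 1.0]] [[346.2, 0.0, 278.9], [0.0, 346.2, 209.7], [0.0, 0.0, 1.0]]
{'time_s': 0.15, 'q': array([-1.54428686e+00,  1.81401571e-01,  1.60774341e+00,  1.93716360e-05,
        1.35379124e+00, -2.06311531e-01]), 'dq': array([ 0.00040445, -0.0025516 , -0.0034997 ,  0.0015448 ,  0.00027929,
        0.00133763]), 'joint_efforts': array([ 9.60683537e-04, -4.45262146e+01, -3.51692533e+01, -2.42288625e-04,
        5.93544610e-03, -2.54854808e-05]), 'eef_pos': array([ 0.13267185, -0.55909453,  0.24929042]), 'eef_rot': array([-6.68221502e-04,  9.93231965e-01,  1.16145650e-01,  6.97317685e-05]), 'wrist_force': array([0.08096228, 0.57970709, 0.77892197]), 'torque': array([-0.04110571, -0.01102589, -0.04221189]), 'grasp_force': 0.0, 'opening': 1.0015492553843333}
```

View pics/scene0.png

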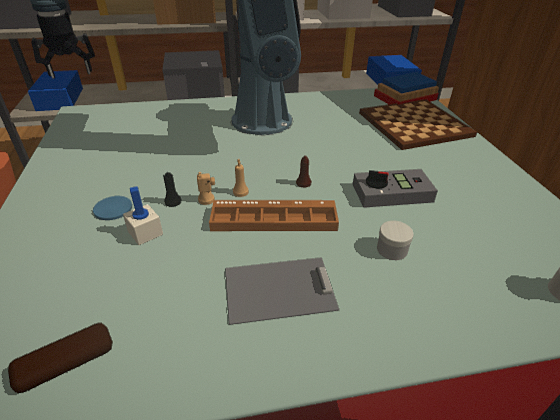

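View pics/side0.png

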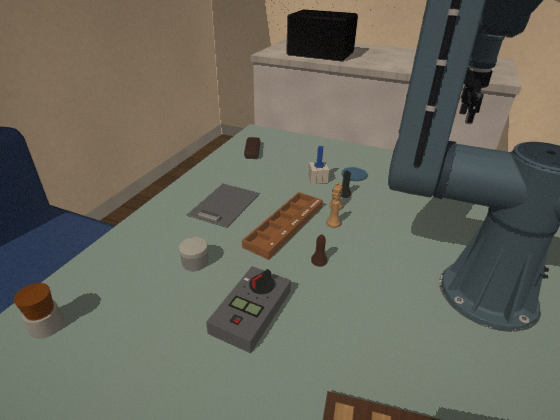

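The pictures show queen (172,190), knight (205,187), king (240,178), bishop (304,171); there is no rook. Also visible are the rack (275,216), clock (395,187), stylus in its stand (142,215), tin (395,240), coaster (112,208) and clipboard (280,290). Next, a height map from the depth of both fixed cameras.

```bash
cat > m.py <<'E'
from h import *
import sys
S=1000 # px per m
def hm(cs):
    H=np.zeros((1200,800)); C=np.zeros((1200,800,3),np.uint8)
    for c in cs:
        p=cloud(c); ok=(c['range_z']>0)&(p[...,0]>0.1)&(p[...,0]<0.9)&(abs(p[...,1])<0.6)&(p[...,2]<0.15)
        q=p[ok]; col=c['color'][ok]; i=((0.6-q[:,1])*S).astype(int); j=(q[:,0]*S-100).astype(int)
        o=np.argsort(q[:,2]); i,j,z,col=i[o],j[o],q[o,2],col[o]
        m=z>=H[i,j]; H[i[m],j[m]]=z[m]; C[i[m],j[m]]=col[m]
    return H,C
E
python3 - <<'E'
from m import *
cs=[dict(np.load(f'/tmp/{n}.npz')) for n in ('scene','side')]
for c in cs:
    p=cloud(c); ok=(c['range_z']>0)&(p[...,0]>0.25)&(p[...,0]<0.9)&(abs(p[...,1])<0.55)
    print('table z',np.median(p[...,2][ok]))
    m=(ok&(p[...,2]>0.012)&(p[...,2]<0.2)).astype(np.uint8)
    n,l,st,ce=cv2.connectedComponentsWithStats(m)
    for k in range(1,n):
        if st[k,4]<60: continue
        q=p[l==k]; print(ce[k].round(),st[k,4],'x',np.percentile(q[:,0],[1,50,99]).round(3),'y',np.percentile(q[:,1],[1,50,99]).round(3),'z',np.percentile(q[:,2],99).round(3),c['color'][l==k].mean(0).round())
        t=q[q[:,2]>q[:,2].max()-.02]; print('    top',t.mean(0).round(3))
E
```

```text
table z 0.0003352335769961634
[414. 140.] 239 x [0.251 0.271 0.291] y [0.422 0.474 0.546] z 0.022 [92. 61. 38.]
    top [0.27  0.478 0.018]
[304. 171.] 253 x [0.423 0.435 0.446] y [0.044 0.059 0.078] z 0.089 [57. 39. 32.]
    top [0.432 0.061 0.08 ]
[240. 178.] 294 x [0.434 0.45  0.46 ] y [-0.138 -0.122 -0.104] z 0.104 [130. 101.  68.]
    top [ 0.443 -0.121  0.095]
[394. 186.] 2325 x [0.462 0.538 0.577] y [0.195 0.287 0.394] z 0.073 [78. 76. 70.]
    top [0.517 0.243 0.067]
[170. 189.] 328 x [0.449 0.464 0.474] y [-0.322 -0.303 -0.287] z 0.094 [37. 39. 35.]
    top [ 0.46  -0.304  0.085]
[205. 186.] 393 x [0.452 0.471 0.48 ] y [-0.234 -0.215 -0.19 ] z 0.087 [133. 103.  69.]
    top [ 0.466 -0.216  0.077]
[141. 218.] 1144 x [0.541 0.588 0.615] y [-0.406 -0.364 -0.327] z 0.134 [124. 124. 123.]
    top [ 0.577 -0.366  0.128]
[273. 212.] 2420 x [0.511 0.568 0.644] y [-0.207 -0.051  0.104] z 0.03 [122.  84.  54.]
    top [ 0.575 -0.051  0.024]
[395. 238.] 1029 x [0.7   0.749 0.77 ] y [0.168 0.196 0.238] z 0.062 [139. 133. 119.]
    top [0.74  0.201 0.057]
[323. 279.] 268 x [0.774 0.81  0
[... 668 characters left out ...]
.]
    top [ 0.57  -0.032  0.025]
[208. 215.] 133 x [0.771 0.803 0.84 ] y [0.007 0.019 0.031] z 0.025 [105.  99.  92.]
    top [0.803 0.019 0.018]
[320. 250.] 285 x [0.409 0.424 0.444] y [0.058 0.071 0.082] z 0.091 [62. 43. 35.]
    top [0.425 0.067 0.082]
[193. 252.] 759 x [0.696 0.722 0.765] y [0.173 0.22  0.242] z 0.063 [126. 119. 107.]
    top [0.728 0.212 0.059]
[249. 307.] 3873 x [0.458 0.508 0.573] y [0.199 0.319 0.398] z 0.075 [76. 72. 67.]
    top [0.512 0.249 0.07 ]
[ 46. 313.] 866 x [0.884 0.891 0.9  ] y [0.496 0.527 0.548] z 0.103 [81. 62. 45.]
    top [0.892 0.524 0.096]
[335. 406.] 557 x [0.25  0.269 0.288] y [0.421 0.447 0.476] z 0.024 [94. 68. 46.]
    top [0.269 0.447 0.021]
```

```bash
python3 -m handwheel '[[[1,-0.75,-0.65,0.155],[1,-0.75,-0.65,0.155],[1,-0.75,-0.65,0.155],[1,-0.75,-0.65,0.155],[1,-0.75,-0.65,0.155],[1,-0.75,-0.65,0.155]]]' 60
python3 - <<'E'
from h import *
o=ctrl.get_obs(); print(o['eef_pos'],rot(o['eef_rot'])[:,0],o['time_s'])
E
```

```text
time_s: 0.9
eef_pos: [0.2939, -0.3665, 0.3815]
eef_rot: [0.001, 1.0, 0.002, 0.001]
wrist_force: [-0.4, -0.9, -0.2]
opening: 0.708
grasp_force: 0.0
[ 0.29393633 -0.36650914  0.38147545] [0.99999238 0.00364866 0.00138484] 0.9
```

```bash
python3 -m handwheel '[[[0.75,-0.95,0,0],[0.75,-0.95,0,0],[0.75,-0.95,0,0],[0.75,-0.95,0,0],[0.75,-0.95,0,0]]]'
python3 -m handwheel '[[[0.75,-0.88,0,0],[0.75,-0.88,0,0],[0.75,-0.88,0,0],[0.75,-0.88,0,0],[0.75,-0.88,0,0],[0.75,-0.88,0,0],[0.75,-0.88,0,0],[0.75,-0.88,0,0]]]'
python3 - <<'E'
from m import *
c=cam('wrist'); save(c,'w1.png'); np.savez('/tmp/w1',**c)
p=cloud(c); ok=(c['range_z']>0)&(p[...,0]>0.3)&(p[...,0]<0.9)&(abs(p[...,1])<0.55)
print('table z',np.median(p[...,2][ok]))
m=(ok&(p[...,2]>0.012)&(p[...,2]<0.2)).astype(np.uint8)
n,l,st,ce=cv2.connectedComponentsWithStats(m)
for k in range(1,n):
    if st[k,4]<60: continue
    q=p[l==k]; print(ce[k].round(),st[k,4],'x',np.percentile(q[:,0],[1,50,99]).round(3),'y',np.percentile(q[:,1],[1,50,99]).round(3),'z',np.percentile(q[:,2],99).round(3))
    t=q[q[:,2]>np.percentile(q[:,2],99)-.012]; print('    top',((t.max(0)+t.min(0))/2).round(3))
E
```

```text
time_s: 1.52
eef_pos: [0.4437, -0.1752, 0.3787]
eef_rot: [-0.001, 1.0, 0.003, -0.001]
wrist_force: [-0.2, -0.4, 0.3]
opening: 0.708
grasp_force: 0.0
time_s: 2.52
eef_pos: [0.5922, -0.0026, 0.3802]
eef_rot: [0.0, 1.0, -0.001, 0.0]
wrist_force: [0.7, -0.8, 0.3]
opening: 0.703
grasp_force: 0.0
table z -0.0002838212685895014
[263.   7.] 244 x [0.77  0.777 0.785] y [0.008 0.018 0.028] z 0.022
    top [0.778 0.018 0.018]
[108.  43.] 4170 x [0.697 0.731 0.766] y [0.168 0.198 0.238] z 0.061
    top [0.732 0.204 0.055]
[311. 176.] 7672 x [0.509 0.557 0.64 ] y [-0.207 -0.048  0.107] z 0.029
    top [ 0.574 -0.05   0.023]
[537. 172.] 2617 x [0.533 0.576 0.613] y [-0.375 -0.348 -0.326] z 0.068
    top [ 0.569 -0.352  0.064]
[ 73. 209.] 11287 x [0.46  0.522 0.574] y [0.195 0.289 0.392] z 0.074
    top [0.513 0.244 0.069]
[427. 250.] 1142 x [0.451 0.469 0.479] y [-0.232 -0.21  -0.19 ] z 0.086
    top [ 0.462 -0.217  0.081]
[488. 253.] 1020 x [0.442 0.461 0.473] y [-0.315 -0.298 -0.287] z 0.093
    top [ 0.456 -0.304  0.088]
[359. 256.] 585 x [0.43  0.45  0.459] y [-0.139 -0.119 -0.103] z 0.086
    top [ 0.446 -0.126  0.086]
[237. 269.] 722 x [0.418 0.435 0.444] y [0.044 0.059 0.079] z 0.09
    top [0.428 0.061 0.084]
```

View pics/w1.png

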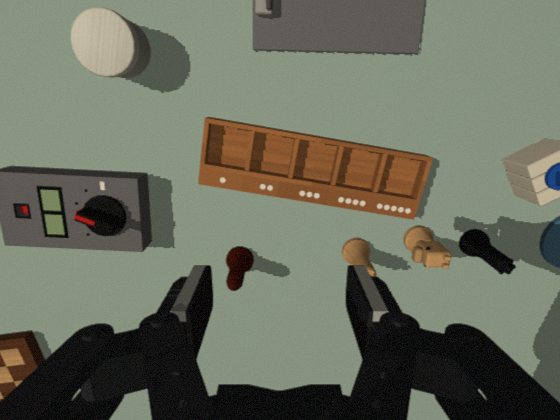

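The wrist view shows the bishop's foot at (239,259), king (357,250), knight (419,238) with its muzzle to the right, queen (474,243). The rack's dots run 1–5 left to right at (222,180)–(395,209). The dial is at (104,215) with its red pointer to the left, the button at (22,211), the stand at (535,170). Next I'll fit shapes to the points of all three views.

```bash
cat > fit.py <<'E'
from m import *
from scipy.optimize import least_squares
def pts(cs):
    return np.concatenate([cloud(c)[c['range_z']>0] for c in cs])
def near(P,x,y,r,z0,z1):
    return P[(np.hypot(P[:,0]-x,P[:,1]-y)<r)&(P[:,2]>z0)&(P[:,2]<z1)]
def circ(q,x,y,rad):
    s=least_squares(lambda a:np.hypot(q[:,0]-a[0],q[:,1]-a[1])-rad,[x,y],loss='soft_l1',f_scale=.001)
    return s.x.round(4),np.sqrt(np.mean(s.fun**2)).round(4),len(q)
def rect(q):
    (a,b),(w,h),t=cv2.minAreaRect((q[:,:2]*1000).astype(np.float32)); return round(a/1000,4),round(b/1000,4),round(w,1),round(h,1),round(t,1)
E
python3 - <<'E'
from fit import *
L={n:dict(np.load(f'/tmp/{n}.npz')) for n in ('scene','side','w1')}
for nm,x,y in (('king',.446,-.122),('queen',.458,-.304),('bishop',.428,.063),('knight',.46,-.215)):
    for k in (['scene'],['side'],['w1'],['scene','side','w1']):
        P=pts([L[i] for i in k])
        q=near(P,x,y,.03,.042,.076); f=near(P,x,y,.035,.003,.013)
        print(nm,k[0] if len(k)==1 else 'all','col',circ(q,x,y,.012) if len(q)>5 else '', 'foot',circ(f,x,y,.022) if len(f)>5 else '')
for k in ('scene','side','w1'):
    P=pts([L[k]])
    b=lambda x0,x1,y0,y1,z0,z1:P[(P[:,0]>x0)&(P[:,0]<x1)&(P[:,1]>y0)&(P[:,1]<y1)&(P[:,2]>z0)&(P[:,2]<z1)]
    print(k,'rack',rect(b(.49,.66,-.24,.13,.025,.031)),'clock',rect(b(.44,.6,.18,.42,.037,.043)),'stand',rect(b(.5,.65,-.42,-.3,.055,.06)),'dialbar',rect(b(.47,.57,.2,.29,.068,.078)),'handle',rect(b(.5,.65,-.42,-.3,.118,.135)))
# knight head
P=pts(list(L.values())); print('knight head',rect(near(P,.462,-.212,.045,.055,.078)))
c=L['w1']; 
hsv=cv2.cvtColor(c['color'],cv2.COLOR_RGB2HSV)
red=(((hsv[...,0]<8)|(hsv[...,0]>172))&(hsv[...,1]>150)&(hsv[...,2]>100)).astype(np.uint8)
n,l,st,ce=cv2.connectedComponentsWithStats(red)
for k in range(1,n):
    if st[k,4]>8: print('red',ce[k].round(1),st[k],ray(c,*ce[k],.074).round(4),ray(c,*ce[k],.034).round(4))
w=((hsv[...,1]<60)&(hsv[...,2]>150)).astype(np.uint8); n,l,st,ce=cv2.connectedComponentsWithStats(w)
for k in range(1,n):
    if 6<st[k,4]<200: print('white',ce[k].round(1),st[k,4],ray(c,*ce[k],.040).round(4))
E
```

```text
king scene col (array([ 0.4397, -0.1213]), np.float64(0.0014), 93) foot (array([ 0.4389, -0.1216]), np.float64(0.0019), 60)
king side col (array([ 0.4412, -0.1229]), np.float64(0.0015), 75) foot (array([ 0.4421, -0.1234]), np.float64(0.0039), 54)
king w1 col (array([ 0.4401, -0.122 ]), np.float64(0.0004), 159) foot (array([ 0.4392, -0.1225]), np.float64(0.0015), 169)
king all col (array([ 0.4401, -0.1221]), np.float64(0.0012), 327) foot (array([ 0.4394, -0.1226]), np.float64(0.0025), 283)
queen scene col (array([ 0.4538, -0.305 ]), np.float64(0.0013), 108) foot (array([ 0.4532, -0.3053]), np.float64(0.0021), 62)
queen side col (array([ 0.4553, -0.3063]), np.float64(0.0018), 62) foot (array([ 0.4564, -0.3063]), np.float64(0.0028), 28)
queen w1 col (array([ 0.4546, -0.3059]), np.float64(0.0005), 301) foot (array([ 0.454 , -0.3067]), np.float64(0.0015), 206)
queen all col (array([ 0.4545, -0.3058]), np.float64(0.0011), 471) foot (array([ 0.4539, -0.3065]), np.float64(0.0019), 296)
bishop scene col (array([0.4258, 0.0622]), np.float64(0.0013), 91) foot (array([0.4253, 0.0622]), np.float6
[... 18469 characters left out ...]
 [0.4439 0.1359 0.04  ]
white [ 14.4 263.2] 9 [0.4371 0.3901 0.04  ]
white [ 66.2 261.8] 8 [0.4395 0.3128 0.04  ]
white [149.6 263.1] 8 [0.4372 0.1897 0.04  ]
white [177.9 263.6] 9 [0.4364 0.1479 0.04  ]
white [ 42.9 269.3] 7 [0.4271 0.3501 0.04  ]
white [ 91.5 267.8] 8 [0.4296 0.2771 0.04  ]
white [ 87.1 271. ] 7 [0.4242 0.2845 0.04  ]
white [ 80.3 272.7] 7 [0.4214 0.2953 0.04  ]
white [185.9 272.7] 9 [0.4213 0.1373 0.04  ]
white [108.6 274.3] 7 [0.4187 0.2534 0.04  ]
white [ 62.6 276.1] 10 [0.4157 0.3229 0.04  ]
white [ 88.3 278.1] 10 [0.4123 0.2849 0.04  ]
white [ 37.8 283.8] 9 [0.4027 0.3629 0.04  ]
white [ 43.3 282.4] 7 [0.405  0.3541 0.04  ]
white [ 63.9 283.9] 7 [0.4025 0.3235 0.04  ]
```

```bash
python3 -m handwheel '[[[-0.76,0.6,0.4,0],[-0.76,0.6,0.8,0],[-0.76,0.6,1,0],[-0.76,0.6,1,0],[-0.76,0.6,1,0],[-0.76,0.6,1,0],[-0.76,0.6,1,0],[-0.76,0.6,1,0]]]' 48
```

```text
time_s: 3.58
eef_pos: [0.4422, -0.1216, 0.1818]
eef_rot: [0.001, 1.0, 0.001, 0.002]
wrist_force: [0.5, -0.1, 0.6]
opening: 0.562
grasp_force: 0.0
```

```bash
python3 - <<'E'
from fit import *
c=cam('wrist'); P=pts([c])
print('king',circ(near(P,.44,-.122,.03,.042,.08),.44,-.122,.012)); save(c,'w2.png'); print(ctrl.get_obs()['eef_pos'])
cv2.imwrite('pics/w2c.png',cv2.resize(cv2.cvtColor(c['color'],cv2.COLOR_RGB2BGR)[60:420,200:560],None,fx=1.6,fy=1.6))
E
```

```text
king (array([ 0.4401, -0.1224]), np.float64(0.0002), 430)
[ 0.44198696 -0.12147031  0.18153918]
```

View pics/w2c.png

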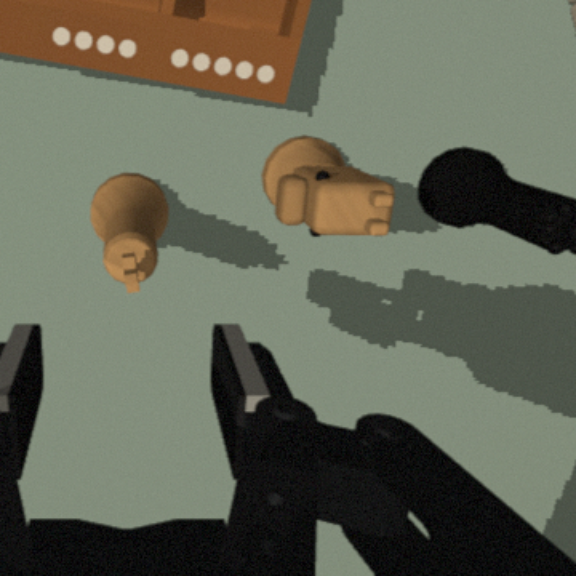

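Crop: the king stands between the pads at (130,215). The knight's muzzle points left (290,200) and its ears are right (380,205), so its +x lies along world +y.

```bash
python3 -m handwheel '[[[-0.01,0.005,0.2,0],[-0.01,0.005,0.4,0],[-0.01,0.005,0.56,0],[-0.01,0.005,0.56,0],[-0.01,0.005,0.56,0]]]'
python3 -m handwheel '[[[0,0,0,0],[0,0,0,0],[0,0,0,0],[0,0,0,0],[0,0,-0.1,0],[0,0,-0.3,0],[0,0,-0.5,0],[0,0,-0.5,0]]]' 10
```

```text
time_s: 4.25
eef_pos: [0.4398, -0.1227, 0.0694]
eef_rot: [0.001, 1.0, 0.0, 0.001]
wrist_force: [0.2, 0.8, -0.3]
opening: 0.561
grasp_force: 0.0
time_s: 5.25
eef_pos: [0.4408, -0.1236, 0.1717]
eef_rot: [0.002, 1.0, 0.0, 0.003]
wrist_force: [-0.2, 0.2, -1.4]
opening: 0.263
grasp_force: 58.9
```

```bash
python3 -m handwheel '[[[0.21,-0.24,0,0],[0.42,-0.48,0,0],[0.63,-0.72,0,0],[0.835,-0.965,0,0],[0.835,-0.965,0,0],[0.835,-0.965,0,0],[0.835,-0.965,0,0]]]'
python3 - <<'E'
from fit import *
c=cam('wrist'); o=ctrl.get_obs(); print(o['eef_pos'],o['eef_rot']); P=pts([c]); x,y,z=o['eef_pos']
print('foot',circ(near(P,x,y,.035,z-.069,z-.057),x,y,.022))
b=P[(P[:,0]>.49)&(P[:,0]<.66)&(P[:,1]>-.24)&(P[:,1]<.13)&(P[:,2]>.025)&(P[:,2]<.031)];print(rect(b))
for n in('scene','side'):
    P=pts([cam(n)]);print('foot',circ(near(P,x,y,.035,z-.067,z-.057),x,y,.022))
E
```

```text
time_s: 6.12
eef_pos: [0.6045, 0.0697, 0.1673]
eef_rot: [0.0, 1.0, -0.0, -0.001]
wrist_force: [-0.2, -0.8, -1.8]
opening: 0.263
grasp_force: 59.3
[0.60472102 0.06953626 0.16766169] [ 7.34470479e-05  9.99999695e-01 -6.29315814e-04 -4.57750891e-04]
foot (array([0.6033, 0.0705]), np.float64(0.0013), 1037)
(0.5751, -0.0397, 294.8, 92.8, 80.2)
foot (array([0.6037, 0.0713]), np.float64(0.0018), 83)
foot (array([0.6064, 0.0697]), np.float64(0.0016), 54)
```

```bash
python3 -m handwheel '[[[0.015,0,0.15,0],[0.015,0,0.3,0],[0.015,0,0.4,0],[0.015,0,0.43,0],[0.015,0,0.45,0],[0.015,0,0.45,0],[0.015,0,0.45,0]]]'
python3 -m handwheel '[[[0,0,0,0],[0,0,0,0],[0,0,0,0],[0,0,-0.2,0],[0,0,-0.5,0],[0,0,-0.55,0],[0,0,-0.55,0]]]' 42
```

```text
time_s: 7.15
eef_pos: [0.6092, 0.0707, 0.079]
eef_rot: [0.0, 1.0, 0.0, 0.001]
wrist_force: [0.4, 0.7, -1.8]
opening: 0.27
grasp_force: 59.3
time_s: 8.02
eef_pos: [0.609, 0.0707, 0.1888]
eef_rot: [0.0, 1.0, 0.0, 0.001]
wrist_force: [0.4, 0.5, -1.4]
opening: 0.486
grasp_force: 0.0
```

```bash
cat > chk.py <<'E'
from fit import *
G={'king':(.607,.070),'queen':(.4544,-.306),'bishop':(.4257,.0616),'knight':(.4594,-.218)}
def chk(**kw):
    G.update(kw); L=[cam('scene'),cam('side')]; P=pts(L)
    for n,(x,y) in G.items():
        lo=.03 if y<.2 and .49<x<.66 else .003
        q=near(P,x,y,.05,.042,.076); print(n,circ(q,x,y,.012) if len(q)>20 else len(q), 'top',near(P,x,y,.05,.03,.14)[:,2].max().round(3) if len(q) else '')
    o=ctrl.get_obs(); print(o['eef_pos'].round(4),o['time_s'])
    return L
E
python3 -c "
from chk import *
chk()"
```

```text
king (array([0.6094, 0.0717]), np.float64(0.0014), 189) top 0.114
queen (array([ 0.4544, -0.3054]), np.float64(0.0016), 170) top 0.096
bishop (array([0.4262, 0.0614]), np.float64(0.0014), 184) top 0.093
knight (array([ 0.4619, -0.2107]), np.float64(0.0055), 261) top 0.088
[0.6074 0.0708 0.1862] 8.125
```

```bash
python3 -m handwheel '[[[-0.39,0.94,0,0],[-0.39,0.94,0,0],[-0.39,0.94,0,0],[-0.39,0.94,0,0]]]' 48
python3 -m handwheel '[[[-0.38,0.94,0,0],[-0.38,0.94,0,0],[-0.38,0.94,0,0],[-0.38,0.94,0,0],[-0.38,0.94,0,0],[-0.38,0.94,0,0]]]'
python3 - <<'E'
from fit import *
c=cam('wrist'); P=pts([c])
print('queen',circ(near(P,.4544,-.306,.035,.042,.08),.454,-.306,.012)); print(ctrl.get_obs()['eef_pos'])
E
```

```text
time_s: 8.62
eef_pos: [0.5283, -0.1198, 0.1859]
eef_rot: [-0.001, 1.0, -0.002, -0.002]
wrist_force: [-0.2, -0.2, 0.2]
opening: 0.564
grasp_force: 0.0
time_s: 9.38
eef_pos: [0.4552, -0.3035, 0.1873]
eef_rot: [-0.001, 1.0, 0.001, -0.0]
wrist_force: [0.2, 0.4, -0.5]
opening: 0.558
grasp_force: 0.0
queen (array([ 0.4544, -0.3062]), np.float64(0.0002), 421)
[ 0.4553151  -0.3034211   0.18747403]
```

```bash
python3 -m handwheel '[[[-0.005,0.0135,0.2,0],[-0.005,0.0135,0.4,0],[-0.005,0.0135,0.6,0],[-0.005,0.0135,0.6,0],[-0.005,0.0135,0.6,0]]]'
python3 -m handwheel '[[[0,0,0,0],[0,0,0,0],[0,0,0,0],[0,0,0,0],[0,0,-0.1,0],[0,0,-0.3,0],[0,0,-0.55,0],[0,0,-0.55,0]]]' 10
```

```text
time_s: 10.05
eef_pos: [0.4548, -0.3079, 0.0694]
eef_rot: [0.001, 1.0, 0.001, 0.001]
wrist_force: [0.5, 0.6, 1.0]
opening: 0.561
grasp_force: 0.0
time_s: 11.05
eef_pos: [0.4557, -0.3103, 0.183]
eef_rot: [0.003, 1.0, 0.0, 0.003]
wrist_force: [-0.3, -0.3, -2.2]
opening: 0.262
grasp_force: 59.2
```

```bash
python3 -m handwheel '[[[0.15,-0.26,0,0],[0.3,-0.53,0,0],[0.35,-0.79,0,0],[0.35,-0.79,0,0],[0.35,-0.79,0,0]]]'
python3 -m handwheel '[[[0.12,-0.26,0,0],[0.24,-0.53,0,0],[0.35,-0.8,0,0],[0.35,-0.8,0,0],[0.35,-0.8,0,0],[0.35,-0.8,0,0]]]'
cat > foot.py <<'E'
from fit import *
import sys
h=float(sys.argv[1]); o=ctrl.get_obs(); x,y,z=o['eef_pos']; print(x.round(4),y.round(4),z.round(4))
for n in ('wrist','scene','side'):
    P=pts([cam(n)]); f=near(P,x,y,.035,z-h+.003,z-h+.013); print(n,circ(f,x,y,.022) if len(f)>8 else len(f))
E
python3 foot.py .069
```

```text
time_s: 11.68
eef_pos: [0.5231, -0.1499, 0.1772]
eef_rot: [-0.0, 1.0, 0.001, -0.001]
wrist_force: [-0.2, -0.3, -1.7]
opening: 0.261
grasp_force: 59.7
time_s: 12.42
eef_pos: [0.5933, 0.0081, 0.1777]
eef_rot: [0.0, 1.0, -0.001, -0.0]
wrist_force: [0.5, 0.5, -1.8]
opening: 0.262
grasp_force: 60.2
0.5933 0.0081 0.1777
wrist (array([0.5909, 0.01  ]), np.float64(0.0015), 1074)
scene (array([0.5913, 0.0112]), np.float64(0.0016), 81)
side (array([0.5944, 0.0099]), np.float64(0.0019), 60)
```

```bash
python3 -m handwheel '[[[0.02,0.005,0.2,0],[0.02,0.005,0.35,0],[0.02,0.005,0.45,0],[0.02,0.005,0.48,0],[0.02,0.005,0.505,0],[0.02,0.005,0.505,0],[0.02,0.005,0.505,0]]]'
python3 -m handwheel '[[[0,0,0,0],[0,0,0,0],[0,0,0,0],[0,0,-0.2,0],[0,0,-0.5,0],[0,0,-0.55,0],[0,0,-0.55,0]]]' 40
python3 -c "
from chk import *
chk(queen=(.597,.009))"
```

```text
time_s: 13.45
eef_pos: [0.5982, 0.0089, 0.078]
eef_rot: [0.0, 1.0, 0.0, 0.001]
wrist_force: [1.2, -0.2, -2.6]
opening: 0.264
grasp_force: 60.0
time_s: 14.32
eef_pos: [0.598, 0.0089, 0.1878]
eef_rot: [0.0, 1.0, 0.0, 0.001]
wrist_force: [-0.6, -0.2, -0.4]
opening: 0.469
grasp_force: 0.0
king (array([0.6095, 0.0708]), np.float64(0.0142), 219) top 0.114
queen (array([0.5976, 0.0107]), np.float64(0.0015), 181) top 0.103
bishop (array([0.4261, 0.0615]), np.float64(0.0015), 183) top 0.093
knight (array([ 0.4622, -0.2107]), np.float64(0.0056), 265) top 0.089
[0.5965 0.0092 0.1853] 14.425
```

```bash
python3 -m handwheel '[[[-0.855,-0.26,0,0],[-0.855,-0.26,0,0],[-0.855,-0.26,0,0],[-0.855,-0.26,0,0],[-0.855,-0.26,0,0],[-0.855,-0.26,0,0]]]' 48
python3 - <<'E'
from fit import *
c=cam('wrist'); P=pts([c])
print('bishop',circ(near(P,.426,.0615,.04,.042,.074),.426,.0615,.012)); print(ctrl.get_obs()['eef_pos'])
E
```

```text
time_s: 15.18
eef_pos: [0.4275, 0.0605, 0.1868]
eef_rot: [0.0, 1.0, -0.0, -0.0]
wrist_force: [-0.5, -0.6, 0.8]
opening: 0.564
grasp_force: 0.0
bishop (array([0.4258, 0.0611]), np.float64(0.0002), 345)
[0.42742262 0.06054935 0.18678859]
```

```bash
python3 -m handwheel '[[[-0.01,0,0.2,0],[-0.01,0,0.4,0],[-0.01,0,0.625,0],[-0.01,0,0.625,0],[-0.01,0,0.625,0]]]'
python3 -m handwheel '[[[0,0,0,0],[0,0,0,0],[0,0,0,0],[0,0,0,0],[0,0,-0.1,0],[0,0,-0.3,0],[0,0,-0.55,0],[0,0,-0.6,0]]]' 10
python3 -m handwheel '[[[0.2,0.14,0,0],[0.4,0.28,0,0],[0.6,0.42,0,0],[0.8,0.56,0,0],[0.8,0.56,0,0],[0.8,0.56,0,0],[0.8,0.56,0,0]]]'
python3 foot.py .063
```

```text
time_s: 15.85
eef_pos: [0.4257, 0.0607, 0.063]
eef_rot: [0.0, 1.0, 0.0, 0.0]
wrist_force: [0.4, 0.3, 0.6]
opening: 0.562
grasp_force: 0.0
time_s: 16.85
eef_pos: [0.4269, 0.0607, 0.1862]
eef_rot: [0.001, 1.0, 0.0, 0.004]
wrist_force: [-0.2, -0.3, -1.7]
opening: 0.264
grasp_force: 58.9
time_s: 17.73
eef_pos: [0.5835, -0.0501, 0.1817]
eef_rot: [-0.0, 1.0, 0.001, -0.001]
wrist_force: [-0.5, 0.4, -1.2]
opening: 0.264
grasp_force: 58.9
0.5835 -0.0501 0.1817
wrist (array([ 0.581 , -0.0495]), np.float64(0.0015), 1150)
scene (array([ 0.5819, -0.0483]), np.float64(0.0015), 82)
side (array([ 0.5846, -0.0497]), np.float64(0.002), 52)
```

```bash
python3 -m handwheel '[[[0.013,0.012,0.2,0],[0.013,0.012,0.4,0],[0.013,0.012,0.5,0],[0.013,0.012,0.53,0],[0.013,0.012,0.56,0],[0.013,0.012,0.56,0],[0.013,0.012,0.56,0]]]'
python3 -m handwheel '[[[0,0,0,0],[0,0,0,0],[0,0,0,0],[0,0,-0.2,0],[0,0,-0.5,0],[0,0,-0.55,0],[0,0,-0.55,0]]]' 40
python3 -c "
from chk import *
chk(queen=(.597,.009),bishop=(.586,-.052))"
```

```text
time_s: 18.75
eef_pos: [0.5879, -0.0536, 0.071]
eef_rot: [0.0, 1.0, 0.0, 0.001]
wrist_force: [-0.0, -0.3, -1.9]
opening: 0.262
grasp_force: 58.9
time_s: 19.62
eef_pos: [0.5876, -0.0535, 0.1808]
eef_rot: [0.0, 1.0, 0.0, 0.001]
wrist_force: [0.4, -0.1, -0.8]
opening: 0.468
grasp_force: 0.0
king (array([0.6088, 0.0706]), np.float64(0.0145), 219) top 0.115
queen (array([0.5979, 0.0108]), np.float64(0.0059), 183) top 0.102
bishop (array([ 0.5874, -0.0528]), np.float64(0.0015), 184) top 0.1
knight (array([ 0.4618, -0.2104]), np.float64(0.0055), 257) top 0.091
[ 0.5861 -0.0531  0.1783] 19.725
```

```bash
python3 -m handwheel '[[[-0.64,0.82,0,-1],[-0.64,0.82,0,-1],[-0.64,0.82,0,-1],[-0.64,0.82,0,-1],[-0.64,0.82,0,-1],[-0.64,0.82,0,-1],[-0.64,0.82,0,-1],[-0.64,0.82,0,-1],[-0.64,0.82,0,-1],[-0.64,0.82,0,-1]]]' 50
python3 - <<'E'
from fit import *
c=cam('wrist'); P=pts([c]); o=ctrl.get_obs(); M=rot(o['eef_rot']); print(o['eef_pos'],np.degrees(np.arctan2(M[1,0],M[0,0])))
print('head all',rect(near(P,.4594,-.211,.045,.04,.078)),'muzzle band',rect(near(P,.4594,-.211,.045,.053,.067)),'above',rect(near(P,.4594,-.211,.045,.069,.079)))
print('foot',circ(near(P,.4594,-.218,.035,.003,.013),.4594,-.218,.022))
save(c,'w3.png')
E
```

```text
time_s: 20.98
eef_pos: [0.4583, -0.2168, 0.1781]
eef_rot: [-0.002, 0.732, 0.682, -0.0]
wrist_force: [0.9, 0.3, -0.3]
opening: 0.583
grasp_force: 0.0
[ 0.45846386 -0.21689269  0.17844054] 85.89036842331431
head all (0.4599, -0.2116, 44.4, 28.8, 83.9) muzzle band (0.4612, -0.1975, 27.4, 16.1, 0.8) above (0.4606, -0.2174, 28.6, 33.2, 0.4)
foot (array([ 0.4599, -0.2192]), np.float64(0.0014), 352)
```

View pics/w3.png

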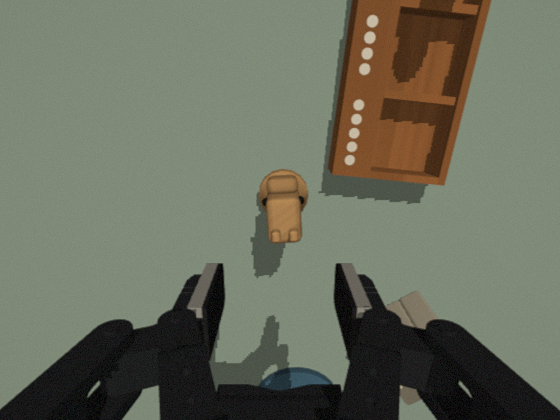

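The picture shows the knight at (284,205), aligned with the image's vertical between the pads and muzzle up, so a 3° twist more is enough.

```bash
python3 -m handwheel '[[[-0.0075,0.01,0.2,-0.03],[-0.0075,0.01,0.4,-0.03],[-0.0075,0.01,0.58,-0.03],[-0.0075,0.01,0.58,-0.03],[-0.0075,0.01,0.58,-0.03],[-0.0075,0.01,0.58,-0.03]]]'
python3 -m handwheel '[[[0,0,0,0],[0,0,0,0],[0,0,0,0],[0,0,0,0],[0,0,-0.1,0],[0,0,-0.3,0],[0,0,-0.55,0],[0,0,-0.6,0],[0,0,-0.6,0]]]' 10
python3 - <<'E'
from h import *
M=rot(ctrl.get_obs()['eef_rot']); print(np.degrees(np.arctan2(M[1,0],M[0,0])))
E
```

```text
time_s: 21.78
eef_pos: [0.4622, -0.2199, 0.0657]
eef_rot: [0.002, 0.716, 0.698, 0.0]
wrist_force: [-0.7, 0.6, 0.6]
opening: 0.583
grasp_force: 0.0
time_s: 22.9
eef_pos: [0.4611, -0.2191, 0.1841]
eef_rot: [0.0, 0.716, 0.698, 0.0]
wrist_force: [0.2, -0.0, -2.4]
opening: 0.273
grasp_force: 59.1
88.53716191345849
```

```bash
python3 -m handwheel '[[[0.18,0.19,0,0],[0.36,0.38,0,0],[0.545,0.56,0,0],[0.545,0.56,0,0],[0.545,0.56,0,0],[0.545,0.56,0,0]]]'
python3 foot.py .065
```

```text
time_s: 23.65
eef_pos: [0.5747, -0.1136, 0.1829]
eef_rot: [-0.001, 0.716, 0.698, -0.001]
wrist_force: [0.7, -0.7, -1.5]
opening: 0.274
grasp_force: 59.5
0.5747 -0.1136 0.1829
wrist (array([ 0.5733, -0.1137]), np.float64(0.0013), 1039)
scene (array([ 0.5727, -0.111 ]), np.float64(0.0014), 82)
side (array([ 0.5757, -0.1129]), np.float64(0.0017), 49)
```

```bash
python3 -m handwheel '[[[0,0.005,0.2,0],[0,0.005,0.4,0],[0,0.005,0.5,0],[0,0.005,0.53,0],[0,0.005,0.555,0],[0,0.005,0.555,0],[0,0.005,0.555,0]]]'
python3 -m handwheel '[[[0,0,0,0],[0,0,0,0],[0,0,0,0],[0,0,-0.2,0],[0,0,-0.5,0],[0,0,-0.8,0],[0,0,-1,0],[0,0,-1,0],[0,0,-1,0]]]' 50
python3 - <<'E'
from chk import *
L=chk(queen=(.597,.009),bishop=(.586,-.052),knight=(.576,-.113)); save(L[0],'s4.png')
E
```

```text
time_s: 24.68
eef_pos: [0.5776, -0.1133, 0.0741]
eef_rot: [0.001, 0.716, 0.698, 0.0]
wrist_force: [-0.3, 0.3, -0.8]
opening: 0.274
grasp_force: 59.6
time_s: 25.8
eef_pos: [0.5764, -0.1128, 0.2723]
eef_rot: [-0.0, 0.716, 0.698, -0.0]
wrist_force: [-0.2, -0.3, 0.5]
opening: 0.585
grasp_force: 0.0
king (array([0.6092, 0.0709]), np.float64(0.0141), 220) top 0.115
queen (array([0.5977, 0.0105]), np.float64(0.0075), 191) top 0.102
bishop (array([ 0.5864, -0.0704]), np.float64(0.0124), 327) top 0.1
knight (array([ 0.5786, -0.104 ]), np.float64(0.0057), 281) top 0.096
[ 0.576  -0.1126  0.271 ] 25.9
```

View pics/s4.png

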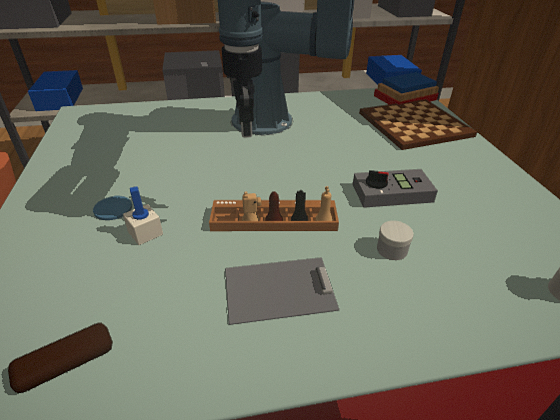

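All four stand in the rack at (250–326,205) with pocket five empty. On to the dial.

```bash
python3 -m handwheel '[[[0.9,-0.18,0,0],[0.9,-0.18,0,0],[0.9,-0.18,0,0],[0.9,-0.18,0,0],[0.9,-0.18,0,0]]]' 50
python3 -m handwheel '[[[0.88,-0.18,0.3,0.255],[0.88,-0.18,0.3,0.255],[0.88,-0.18,0.3,0.255],[0.88,-0.18,0.3,0.255],[0.88,-0.18,0.3,0.255],[0.88,-0.18,0.3,0.255],[0.88,-0.18,0.3,0.255]]]'
cat > dial.py <<'E'
from fit import *
import sys
def box(P,x0,x1,y0,y1,z0,z1): return P[(P[:,0]>x0)&(P[:,0]<x1)&(P[:,1]>y0)&(P[:,1]<y1)&(P[:,2]>z0)&(P[:,2]<z1)]
def go(names=('wrist',),f=None):
    o=ctrl.get_obs(); M=rot(o['eef_rot']); print(o['eef_pos'].round(4),'psi',np.degrees(np.arctan2(M[1,0],M[0,0])).round(2),o['time_s'])
    for n in names:
        c=cam(n); P=pts([c]); cl=box(P,.44,.6,.18,.42,.037,.043)
        if f and n=='wrist': save(c,f)
        print(n,'clock',rect(cl),'bar',rect(box(P,.47,.57,.2,.29,.070,.078)),'disc',circ(near(P,.514,.2445,.05,.042,.0465),.514,.2445,.03) if len(near(P,.514,.2445,.05,.042,.0465))>20 else '')
        hsv=cv2.cvtColor(c['color'],cv2.COLOR_RGB2HSV)
        m=(((hsv[...,0]<8)|(hsv[...,0]>172))&(hsv[...,1]>130)&(hsv[...,2]>60)).astype(np.uint8); w=((hsv[...,1]<50)&(hsv[...,2]>150)).astype(np.uint8)
        for nm,mm,z,k0 in (('red',m,.074,8),('redlow',m,.034,8),('white',w,.04,6)):
            k,l,st,ce=cv2.connectedComponentsWithStats(mm)
            for i in range(1,k):
                p=ray(c,*ce[i],z)
                if st[i,4]>k0 and np.hypot(p[0]-.5155,p[1]-.297)<.11 and (nm!='white' or abs(np.hypot(p[0]-.514,p[1]-.2445)-.042)<.008): print(nm,ce[i].round(1),st[i,4],p.round(4))
if __name__=='__main__': go(sys.argv[2:],sys.argv[1])
E
python3 dial.py w5.png wrist side
```

```text
time_s: 26.52
eef_pos: [0.5451, 0.0677, 0.2719]
eef_rot: [-0.0, 0.716, 0.698, -0.001]
wrist_force: [-0.1, 0.3, -0.4]
opening: 0.585
grasp_force: 0.0
time_s: 27.4
eef_pos: [0.5149, 0.2432, 0.2136]
eef_rot: [0.0, 0.836, 0.548, 0.0]
wrist_force: [0.1, -1.2, -0.4]
opening: 0.584
grasp_force: 0.0
[0.5149 0.2432 0.2136] psi 66.49 27.4
wrist clock (0.5155, 0.2961, 200.5, 110.2, 86.9) bar (0.5129, 0.2451, 49.9, 13.4, 66.8) disc (array([0.5122, 0.243 ]), np.float64(0.0094), 1100)
red [227.3  58.7] 250 [0.5231 0.3543 0.074 ]
red [277.2 182.1] 409 [0.5197 0.2595 0.074 ]
redlow [227.3  58.7] 250 [0.5196 0.3601 0.034 ]
redlow [277.2 182.1] 409 [0.5157 0.2509 0.034 ]
white [323.8 175.2] 101 [0.5561 0.2416 0.04  ]
side clock (0.5165, 0.2965, 202.0, 110.9, 86.9) bar (0.5136, 0.2461, 50.2, 14.8, 64.8) disc (array([0.5139, 0.245 ]), np.float64(0.0111), 145)
red [255.3 280.5] 59 [0.5183 0.2664 0.074 ]
red [236.1 320.7] 18 [0.5033 0.3874 0.074 ]
redlow [255.3 280.5] 59 [0.5368 0.2302 0.034 ]
redlow [236.1 320.7] 18 [0.5209 0.3587 0.034 ]
white [246.  278.8] 8 [0.5575 0.2396 0.04  ]
```

View pics/w5.png

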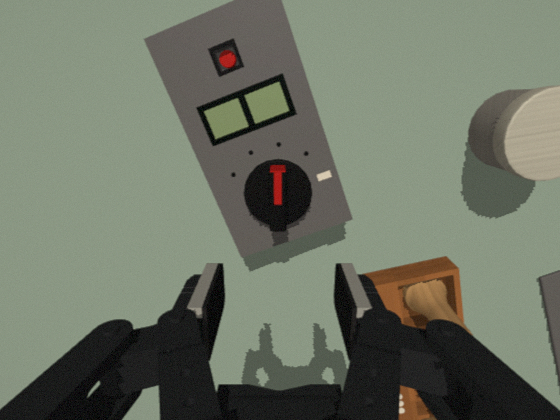

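Wrist view: dial at (278,190), red pointer end toward (277,168), mark at (324,175), button at (227,59). The bar lies at 66.8° and zero at −3.1°, so the turn is 1.22 rad clockwise.

```bash
python3 -m handwheel '[[[0.006,-0.012,0.3,0],[0.006,-0.012,0.55,0],[0.006,-0.012,0.68,0],[0.006,-0.012,0.7,0],[0.006,-0.012,0.7,0],[0.006,-0.012,0.7,0]]]' 40
python3 -m handwheel '[[[0,0,0,0],[0,0,0,0],[0,0,0,0],[0,0,0,0],[0,0,0,0]]]' 5
```

```text
time_s: 28.25
eef_pos: [0.5136, 0.247, 0.0749]
eef_rot: [0.001, 0.836, 0.549, 0.002]
wrist_force: [-0.2, -0.4, 1.1]
opening: 0.472
grasp_force: 0.0
time_s: 28.88
eef_pos: [0.5147, 0.2463, 0.0747]
eef_rot: [0.002, 0.836, 0.549, 0.002]
wrist_force: [4.9, -3.0, 2.2]
opening: 0.147
grasp_force: 61.4
```

```bash
python3 -m handwheel '[[[0,0,0,0.1],[0,0,0,0.2],[0,0,0,0.3],[0,0,0,0.4],[0,0,0,0.5],[0,0,0,0.6],[0,0,0,0.7],[0,0,0,0.813],[0,0,0,0.813],[0,0,0,0.813]]]'
python3 - <<'E'
from h import *
o=ctrl.get_obs(); M=rot(o['eef_rot']); print(o['eef_pos'],np.degrees(np.arctan2(M[1,0],M[0,0])),o['wrist_force'],o['torque'])
E
```

```text
time_s: 30.12
eef_pos: [0.5167, 0.2436, 0.0747]
eef_rot: [0.002, 1.0, -0.029, 0.004]
wrist_force: [10.0, -14.8, -3.2]
opening: 0.147
grasp_force: 61.1
[0.51666571 0.24357264 0.07471887] -3.266877620166004 [  9.99321769 -14.8447791   -3.18428169] [-2.33669427 -1.74121249 -0.00803132]
```

```bash
python3 -m handwheel '[[[0,0,0,0],[0,0,0,0],[0,0,0,0],[0,0,-0.3,0],[0,0,-0.6,0],[0,0,-0.7,0],[0,0,-0.7,0],[0,0,-0.7,0]]]' 40
python3 dial.py w6.png wrist side
```

```text
time_s: 31.12
eef_pos: [0.5112, 0.2467, 0.2114]
eef_rot: [0.0, 1.0, -0.028, -0.001]
wrist_force: [-0.6, 0.6, -0.6]
opening: 0.47
grasp_force: 0.0
[0.5112 0.2467 0.2114] psi -3.23 31.125
wrist clock (0.5159, 0.2964, 200.9, 110.2, 86.8) bar (0.5141, 0.2443, 13.8, 50.3, 87.4) disc (array([0.5112, 0.2437]), np.float64(0.0091), 956)
red [283.1 179. ] 419 [0.5294 0.243  0.074 ]
red [152.  186.6] 182 [0.529  0.3445 0.074 ]
redlow [283.1 179. ] 419 [0.5201 0.243  0.034 ]
redlow [152.  186.6] 182 [0.5196 0.3601 0.034 ]
white [282.5 138.9] 118 [0.5558 0.2417 0.04  ]
side clock (0.5165, 0.2965, 203.2, 112.2, 86.7) bar (0.5135, 0.2456, 15.1, 49.7, 88.1) disc (array([0.5142, 0.2457]), np.float64(0.0111), 141)
red [257.  272.8] 26 [0.5258 0.2417 0.074 ]
red [235.9 320.7] 17 [0.5037 0.3875 0.074 ]
redlow [257.  272.8] 26 [0.5448 0.204  0.034 ]
redlow [235.9 320.7] 17 [0.5212 0.3589 0.034 ]
white [246.  278.8] 8 [0.5575 0.2396 0.04  ]
```

View pics/w6.png

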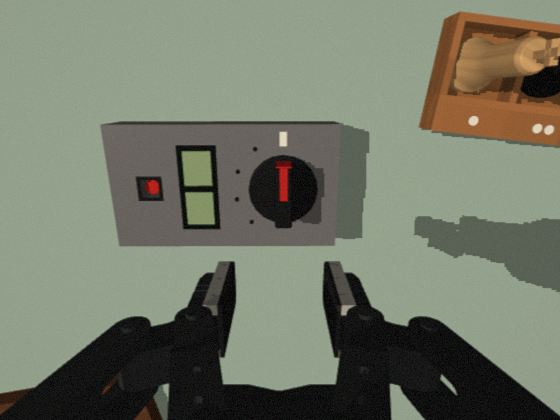

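The pointer (284,165) now stands at the white mark (283,139), within 1°. Next, the well centre from its dark frame, then the stylus.

```bash
python3 - <<'E'
from h import *
c=cam('wrist'); r=c['color'][165:212,125:172].astype(int)
m=((r.max(-1)<70)|((r[...,0]>90)&(r[...,1]<60))).astype(np.uint8)
k,l,st,ce=cv2.connectedComponentsWithStats(m); i=1+np.argmax(st[1:,4]); ys,xs=np.where(l==i)
(a,b),s,t=cv2.minAreaRect(np.stack([xs,ys],1).astype(np.float32)); print(a+125,b+165,s,t,ray(c,a+125,b+165,.04))
E
python3 -m handwheel '[[[0,0.9,-0.3,0],[0,0.9,-0.3,0],[0,0.9,-0.3,0],[0,0.9,-0.3,0],[0,0.9,-0.3,0]]]' 50
python3 -m handwheel '[[[0,1,0,-0.38],[0,1,0,-0.38],[0,1,0,-0.38],[0,1,0,-0.38],[0,1,0,-0.38],[0,1,0,-0.38]]]'
```

```text
148.5 188.0 (24.0, 27.0) 90.0 [0.51983012 0.36067685 0.04      ]
time_s: 31.9
eef_pos: [0.5017, 0.067, 0.2721]
eef_rot: [-0.0, 1.0, -0.029, -0.001]
wrist_force: [0.6, -0.5, 0.1]
opening: 0.585
grasp_force: 0.0
time_s: 32.65
eef_pos: [0.4907, -0.1309, 0.272]
eef_rot: [-0.001, 0.967, 0.254, -0.001]
wrist_force: [-0.8, -0.2, -0.3]
opening: 0.588
grasp_force: 0.0
```

```bash
python3 -m handwheel '[[[-0.22,1,0,0],[-0.22,1,0,0],[-0.22,1,0,0],[-0.22,1,0,0],[-0.22,1,0,0],[-0.22,1,0,0]]]'
cat > sty.py <<'E'
from fit import *
o=ctrl.get_obs(); M=rot(o['eef_rot']); print(o['eef_pos'].round(4),'psi',np.degrees(np.arctan2(M[1,0],M[0,0])).round(2),o['time_s'])
c=cam('wrist'); save(c,'w7.png')
for n,cc in (('wrist',c),('scene',cam('scene')),('side',cam('side'))):
    P=pts([cc]); q=near(P,.573,-.366,.05,.1,.135)
    print(n,'stand',rect(near(P,.573,-.366,.05,.0555,.0595)),'handle',rect(near(P,.573,-.366,.03,.07,.12)),'top',rect(near(P,.573,-.366,.03,.129,.137)),'zmax',np.percentile(q[:,2],98).round(4) if len(q) else '')
    col=near(P,.573,-.366,.03,.0595,.066); print('collar',rect(col) if len(col)>5 else '')
E
python3 sty.py
```

```text
time_s: 33.4
eef_pos: [0.5508, -0.326, 0.2729]
eef_rot: [-0.001, 0.967, 0.255, -0.0]
wrist_force: [-0.5, -0.2, 0.2]
opening: 0.582
grasp_force: 0.0
[ 0.5508 -0.326   0.2729] psi 29.53 33.4
wrist stand (0.5728, -0.3675, 62.9, 62.6, 28.5) handle (0.5759, -0.3627, 12.4, 23.7, 57.7) top (0.5727, -0.3678, 18.0, 18.0, 13.2) zmax 0.1329
collar (0.5747, -0.3645, 29.5, 36.1, 60.1)
scene stand (0.5749, -0.3666, 66.0, 63.2, 28.6) handle (0.5767, -0.3627, 12.0, 24.7, 51.8) top (0.5737, -0.3669, 20.8, 17.2, 14.9) zmax 0.1342
collar (0.5775, -0.3663, 41.3, 51.8, 4.1)
side stand (0.573, -0.3655, 63.5, 66.7, 28.6) handle (0.5687, -0.3624, 25.5, 14.1, 53.4) top (0.5727, -0.3639, 14.3, 24.7, 18.7) zmax 0.1344
collar (0.5733, -0.3651, 54.6, 43.1, 16.8)
```

View pics/w7.png

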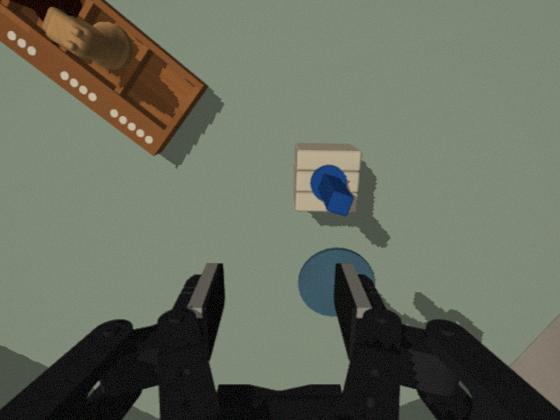

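Wrist view: stand at (328,177), collar at (330,182), handle top at (340,203). That puts the handle top at (0.5727,−0.3675), height 0.133, turned 13.2°.

```bash
python3 -m handwheel '[[[-0.007,0.234,0.15,0.19],[-0.007,0.234,0.3,0.19],[-0.007,0.234,0.46,0.19],[-0.007,0.234,0.46,0.19],[-0.007,0.234,0.46,0.19],[-0.007,0.234,0.46,0.19]]]' 45
python3 sty.py
```

```text
time_s: 34.3
eef_pos: [0.5733, -0.3704, 0.1835]
eef_rot: [0.001, 0.993, 0.114, 0.001]
wrist_force: [-0.7, 0.9, -0.2]
opening: 0.528
grasp_force: 0.0
[ 0.5733 -0.3704  0.1835] psi 13.1 34.3
wrist stand (0.5732, -0.3679, 63.5, 63.1, 28.7) handle (0.5809, -0.3665, 2.8, 17.9, 10.9) top (0.5732, -0.3683, 18.7, 17.8, 12.1) zmax 0.1327
collar (0.5751, -0.3675, 31.0, 35.5, 13.1)
scene stand (0.5738, -0.3671, 66.6, 64.1, 29.1) handle (0.5752, -0.3665, 17.9, 18.1, 11.8) top (0.5736, -0.3662, 18.3, 16.8, 5.2) zmax 0.1341
collar (0.5737, -0.3647, 36.2, 47.5, 28.6)
side stand (0.5742, -0.366, 63.4, 67.5, 27.4) handle (0.5706, -0.3623, 22.3, 16.0, 35.8) top (0.5728, -0.364, 14.3, 21.8, 19.1) zmax 0.1344
collar (0.5725, -0.3631, 52.4, 49.1, 32.8)
```

```bash
python3 -m handwheel '[[[0,-0.012,0.15,0],[0,-0.012,0.3,0],[0,-0.012,0.405,0],[0,-0.012,0.405,0],[0,-0.012,0.405,0]]]'
python3 -m handwheel '[[[0,0,0,0],[0,0,0,0],[0,0,0,0],[0,0,0,0],[0,0,0,0]]]' 5
python3 -m handwheel '[[[0,0,-0.1,0],[0,0,-0.25,0],[0,0,-0.4,0],[0,0,-0.6,0],[0,0,-0.8,0],[0,0,-0.8,0],[0,0,-0.8,0]]]'
python3 - <<'E'
from fit import *
o=ctrl.get_obs(); M=rot(o['eef_rot']); print(o['eef_pos'].round(4),'psi',np.degrees(np.arctan2(M[1,0],M[0,0])).round(2)); x,y,z=o['eef_pos']
for n in ('wrist','scene','side'):
    P=pts([cam(n)]); print(n)
    for a,b in ((-.092,-.073),(-.069,-.047),(-.044,-.040)):
        q=near(P,x,y,.03,z+a,z+b); print(a,len(q),np.median(q,0).round(4) if len(q) else '',q[:,2].min().round(4) if len(q) else '')
E
```

```text
time_s: 35.08
eef_pos: [0.5725, -0.3682, 0.1013]
eef_rot: [0.001, 0.993, 0.114, 0.001]
wrist_force: [-0.3, 1.2, -0.9]
opening: 0.526
grasp_force: 0.0
time_s: 35.7
eef_pos: [0.5725, -0.3682, 0.1014]
eef_rot: [0.001, 0.993, 0.114, 0.001]
wrist_force: [0.4, 0.1, 6.0]
opening: 0.2
grasp_force: 59.8
time_s: 36.58
eef_pos: [0.5714, -0.3672, 0.2595]
eef_rot: [-0.0, 0.993, 0.114, -0.0]
wrist_force: [0.4, 0.4, -1.7]
opening: 0.202
grasp_force: 58.9
[ 0.5714 -0.3672  0.2595] psi 13.08
wrist
-0.092 22 [ 0.574  -0.3661  0.1702] 0.1676
-0.069 0  
-0.044 175 [ 0.5869 -0.3624  0.2177] 0.2155
scene
-0.092 22 [ 0.5731 -0.3641  0.1778] 0.1686
-0.069 52 [ 0.5758 -0.3633  0.1996] 0.1908
-0.044 34 [ 0.5857 -0.3609  0.2181] 0.2157
side
-0.092 10 [ 0.5718 -0.3635  0.1778] 0.1677
-0.069 24 [ 0.5703 -0.3606  0.2004] 0.1922
-0.044 12 [ 0.5698 -0.3534  0.2182] 0.2166
```

```bash
python3 -m handwheel '[[[0.05,-0.3,0,0],[0.1,-0.6,0,0],[0.14,-0.9,0,0],[0.14,-0.9,0,0]]]'
python3 -m handwheel '[[[0.05,-0.3,0,0],[0.1,-0.6,0,0],[0.14,-0.9,0,0],[0.14,-0.9,0,0]]]'
python3 -m handwheel '[[[0.05,-0.3,0,0],[0.1,-0.6,0,0],[0.14,-0.9,0,0],[0.14,-0.9,0,0]]]'
python3 -m handwheel '[[[0.05,-0.3,0,0],[0.1,-0.6,0,0],[0.15,-0.9,0,0],[0.15,-0.9,0,0],[0.15,-0.9,0,0],[0.15,-0.9,0,0]]]'
cat > tip.py <<'E'
from fit import *
o=ctrl.get_obs(); M=rot(o['eef_rot']); print(o['eef_pos'].round(4),'psi',np.degrees(np.arctan2(M[1,0],M[0,0])).round(2)); x,y,z=o['eef_pos']
for n in ('wrist','scene','side'):
    c=cam(n); P=pts([c]); q=near(P,x,y,.02,z-.095,z-.072); print(n,'tip',circ(q,x,y,.003) if len(q)>5 else len(q), 'z',q[:,2].min().round(4) if len(q) else '')
    if n=='wrist': save(c,'w8.png')
E
python3 tip.py
```

```text
time_s: 37.22
eef_pos: [0.5575, -0.1815, 0.2588]
eef_rot: [-0.001, 0.993, 0.116, -0.001]
wrist_force: [-0.5, -0.4, -0.8]
opening: 0.199
grasp_force: 59.4
time_s: 37.72
eef_pos: [0.5442, -0.0011, 0.2592]
eef_rot: [-0.001, 0.993, 0.116, -0.001]
wrist_force: [-0.9, -0.6, -1.8]
opening: 0.202
grasp_force: 59.5
time_s: 38.22
eef_pos: [0.5311, 0.1798, 0.2593]
eef_rot: [-0.0, 0.993, 0.116, -0.001]
wrist_force: [-0.3, -0.8, -0.8]
opening: 0.204
grasp_force: 59.6
time_s: 38.98
eef_pos: [0.5208, 0.3574, 0.2597]
eef_rot: [0.0, 0.994, 0.113, -0.0]
wrist_force: [-0.0, 0.7, -0.3]
opening: 0.201
grasp_force: 59.6
[0.5208 0.3574 0.2597] psi 12.93
wrist tip (array([0.5208, 0.3582]), np.float64(0.0002), 30) z 0.1661
scene tip (array([0.5206, 0.3591]), np.float64(0.001), 20) z 0.1661
side tip (array([0.5218, 0.3587]), np.float64(0.0007), 21) z 0.1688
```

View pics/w8.png

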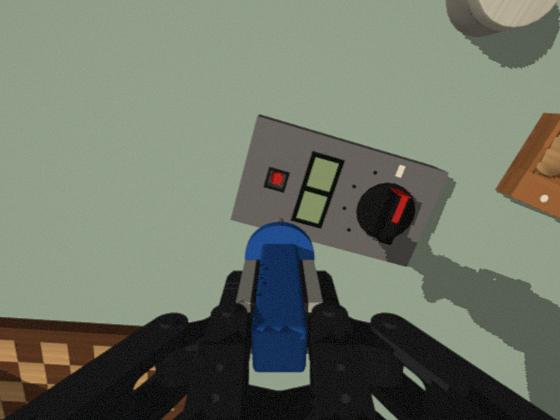

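Picture: the well is at (277,180) and the collar and handle at (280,245) hide the tip, so I use depth. Going down to just above the mouth and checking again.

```bash
python3 -c "
from h import *
c=cam('wrist'); print(ray(c,276.5,180,.04))"
python3 -m handwheel '[[[0,-0.01,0.2,0],[0,-0.01,0.4,0],[0,-0.01,0.52,0],[0,-0.01,0.57,0],[0,-0.01,0.57,0],[0,-0.01,0.57,0],[0,-0.01,0.57,0]]]'
python3 tip.py
python3 - <<'E'
from h import *
c=cam('wrist'); o=ctrl.get_obs(); img=cv2.cvtColor(c['color'],cv2.COLOR_RGB2BGR); s=cam('side'); si=cv2.cvtColor(s['color'],cv2.COLOR_RGB2BGR)
cv2.imwrite('pics/w9.png',np.hstack([cv2.resize(img[130:330,180:380],(400,400)),cv2.resize(si[240:360,180:300],(400,400))]))
E
```

```text
[0.51870928 0.36107463 0.04      ]
time_s: 40.05
eef_pos: [0.5202, 0.3618, 0.1475]
eef_rot: [-0.0, 0.993, 0.114, 0.001]
wrist_force: [1.0, -0.1, -0.8]
opening: 0.201
grasp_force: 59.5
[0.5202 0.3618 0.1475] psi 13.08
wrist tip (array([0.5204, 0.3627]), np.float64(0.0002), 30) z 0.054
scene tip (array([0.5196, 0.364 ]), np.float64(0.0011), 17) z 0.0538
side tip (array([0.5212, 0.3621]), np.float64(0.0009), 15) z 0.0555
```

View pics/w9.png

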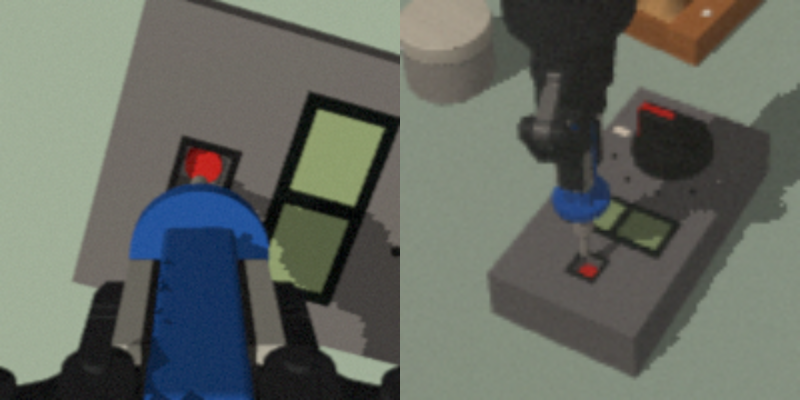

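Left crop: the tip (197,182) sits just below the button's centre (204,165). Right crop: it hovers over the well (587,268). I shift it about 2 mm back and go in.

```bash
python3 -m handwheel '[[[-0.007,0.009,0,0],[-0.007,0.009,0.03,0],[-0.007,0.009,0.06,0],[-0.007,0.009,0.08,0],[-0.007,0.009,0.08,0],[-0.007,0.009,0.08,0]]]'
python3 tip.py
```

```text
time_s: 41.05
eef_pos: [0.5185, 0.3595, 0.1301]
eef_rot: [-0.0, 0.993, 0.114, 0.0]
wrist_force: [-0.0, -0.8, -0.7]
opening: 0.205
grasp_force: 59.5
[0.5185 0.3595 0.1301] psi 13.08
wrist tip (array([0.5278, 0.3608]), np.float64(0.0108), 1314) z 0.0362
scene tip (array([0.5196, 0.3584]), np.float64(0.0108), 87) z 0.0361
side tip (array([0.5172, 0.3606]), np.float64(0.0113), 182) z 0.0354
```

```bash
python3 -m handwheel '[[[0,0,0.02,0],[0,0,0.035,0],[0,0,0.043,0],[0,0,0.043,0],[0,0,0.043,0]]]'
```

```text
time_s: 41.82
eef_pos: [0.519, 0.3597, 0.1222]
eef_rot: [-0.0, 0.993, 0.114, 0.001]
wrist_force: [-0.1, 0.0, 5.5]
opening: 0.202
grasp_force: 60.5
```

```bash
python3 -m handwheel '[[[0,0,0.008,0],[0,0,0.008,0],[0,0,0.008,0],[0,0,0.008,0],[0,0,0.008,0],[0,0,0.008,0],[0,0,0.008,0],[0,0,0.008,0],[0,0,0.008,0],[0,0,0.008,0]]]'
python3 -m handwheel '[[[0,0,0,0],[0,0,0,0],[0,0,0,0],[0,0,0,0],[0,0,0,0]]]'
```

```text
time_s: 43.08
eef_pos: [0.5192, 0.3598, 0.1219]
eef_rot: [-0.0, 0.993, 0.114, 0.001]
wrist_force: [-3.1, -0.8, 12.5]
opening: 0.202
grasp_force: 61.5
time_s: 43.7
eef_pos: [0.5193, 0.3598, 0.1219]
eef_rot: [-0.0, 0.993, 0.114, 0.001]
wrist_force: [-3.3, -1.9, 12.7]
opening: 0.204
grasp_force: 61.5
```

```bash
python3 -m handwheel '[[[0,0,-0.05,0],[0,0,-0.3,0],[0,0,-0.5,0],[0,0,-0.69,0],[0,0,-0.69,0]]]'
python3 -m handwheel '[[[-0.05,0.3,0,0],[-0.1,0.6,0,0],[-0.14,0.9,0,0],[-0.14,0.9,0,0]]]'
python3 -m handwheel '[[[-0.05,0.3,0,0],[-0.1,0.6,0,0],[-0.14,0.9,0,0],[-0.14,0.9,0,0]]]'
python3 -m handwheel '[[[-0.05,0.3,0,0],[-0.1,0.6,0,0],[-0.14,0.9,0,0],[-0.14,0.9,0,0]]]'
python3 -m handwheel '[[[-0.05,0.3,0,0],[-0.1,0.6,0,0],[-0.15,0.9,0,0],[-0.15,0.9,0,0],[-0.15,0.9,0,0],[-0.15,0.9,0,0],[-0.15,0.9,0,0]]]'
python3 tip.py
```

```text
time_s: 44.32
eef_pos: [0.5199, 0.3601, 0.2615]
eef_rot: [-0.001, 0.993, 0.114, 0.003]
wrist_force: [-0.0, -0.3, -0.8]
opening: 0.209
grasp_force: 59.5
time_s: 44.82
eef_pos: [0.5315, 0.1738, 0.2559]
eef_rot: [0.001, 0.994, 0.111, -0.002]
wrist_force: [0.4, 0.7, -0.3]
opening: 0.2
grasp_force: 59.3
time_s: 45.32
eef_pos: [0.5452, -0.0069, 0.2563]
eef_rot: [-0.0, 0.994, 0.111, -0.001]
wrist_force: [-0.4, 1.1, -0.7]
opening: 0.201
grasp_force: 59.3
time_s: 45.82
eef_pos: [0.5588, -0.1878, 0.2563]
eef_rot: [-0.0, 0.994, 0.112, -0.001]
wrist_force: [0.3, 1.2, -0.9]
opening: 0.206
grasp_force: 59.4
time_s: 46.7
eef_pos: [0.571, -0.3659, 0.2581]
eef_rot: [-0.0, 0.993, 0.115, 0.0]
wrist_force: [0.8, -0.4, -1.1]
opening: 0.203
grasp_force: 59.5
[ 0.571  -0.3659  0.2581] psi 13.2
wrist tip (array([ 0.571 , -0.3653]), np.float64(0.0002), 30) z 0.164
scene tip (array([ 0.5708, -0.3638]), np.float64(0.001), 24) z 0.1647
side tip (array([ 0.5698, -0.3624]), np.float64(0.0009), 9) z 0.1687
```

```bash
python3 -m handwheel '[[[0.007,0.0145,0.2,0],[0.007,0.0145,0.35,0],[0.007,0.0145,0.45,0],[0.007,0.0145,0.45,0],[0.007,0.0145,0.45,0],[0.007,0.0145,0.45,0]]]'
python3 tip.py
```

```text
time_s: 47.6
eef_pos: [0.5732, -0.3709, 0.1697]
eef_rot: [0.001, 0.993, 0.114, 0.001]
wrist_force: [0.4, 0.6, -0.7]
opening: 0.2
grasp_force: 59.7
[ 0.5732 -0.3709  0.1697] psi 13.08
wrist tip (array([ 0.5734, -0.3703]), np.float64(0.0002), 29) z 0.0756
scene tip (array([ 0.5717, -0.3686]), np.float64(0.0012), 21) z 0.0752
side tip (array([ 0.5739, -0.3687]), np.float64(0.0009), 7) z 0.0794
```

```bash
python3 -m handwheel '[[[0.002,-0.012,0,0],[0.002,-0.012,0.03,0],[0.002,-0.012,0.08,0],[0.002,-0.012,0.13,0],[0.002,-0.012,0.18,0],[0.002,-0.012,0.18,0]]]'
```

```text
time_s: 48.5
eef_pos: [0.5715, -0.3672, 0.13]
eef_rot: [-0.001, 0.993, 0.114, -0.001]
wrist_force: [-0.8, -0.5, -1.2]
opening: 0.203
grasp_force: 59.7
```

```bash
python3 -m handwheel '[[[0,0.003,0.04,0],[0,0.003,0.08,0],[0,0.003,0.12,0],[0,0.003,0.14,0],[0,0.003,0.14,0],[0,0.003,0.14,0]]]'
```

```text
time_s: 49.25
eef_pos: [0.5726, -0.3685, 0.1041]
eef_rot: [0.0, 0.993, 0.114, 0.0]
wrist_force: [1.0, 0.0, -0.2]
opening: 0.201
grasp_force: 59.7
```

```bash
python3 -m handwheel '[[[0,0,0.005,0],[0,0,0.01,0],[0,0,0.012,0],[0,0,0.012,0]]]'
python3 -m handwheel '[[[0,0,0,0],[0,0,0,0],[0,0,0,0],[0,0,0,0],[0,0,-0.2,0],[0,0,-0.4,0],[0,0,-0.7,0],[0,0,-0.7,0]]]' 45
python3 -m handwheel '[[[-0.8,-0.3,0,0],[-0.8,-0.3,0,0],[-0.8,-0.3,0,0],[-0.8,-0.3,0,0],[-0.8,-0.3,0,0],[-0.8,-0.3,0,0]]]'
python3 - <<'E'
exec(open('sty.py').read())
s=cam('scene'); save(s,'s10.png'); d=cv2.cvtColor(cam('side')['color'],cv2.COLOR_RGB2BGR); si=cv2.cvtColor(s['color'],cv2.COLOR_RGB2BGR)
cv2.imwrite('pics/f.png',np.hstack([cv2.resize(si[150:300,80:460],None,fx=1.05,fy=1.9),cv2.resize(d[120:360,160:400],(400,285))]))
from dial import go; go(('side','scene'))
E
```

```text
time_s: 49.75
eef_pos: [0.5724, -0.3684, 0.1014]
eef_rot: [0.0, 0.993, 0.114, -0.0]
wrist_force: [0.2, 0.7, -0.7]
opening: 0.205
grasp_force: 59.8
time_s: 50.75
eef_pos: [0.5749, -0.3706, 0.2489]
eef_rot: [0.005, 0.993, 0.114, 0.004]
wrist_force: [-0.6, 0.0, -0.7]
opening: 0.524
grasp_force: 0.0
time_s: 51.5
eef_pos: [0.4038, -0.3463, 0.2414]
eef_rot: [0.0, 0.993, 0.114, 0.0]
wrist_force: [0.1, -0.6, 0.5]
opening: 0.527
grasp_force: 0.0
[ 0.4038 -0.3463  0.2414] psi 13.12 51.5
wrist stand (0.5581, -0.3754, 31.0, 63.2, 27.2) handle (0.0, 0.0, 0.0, 0.0, 0.0) top (0.0, 0.0, 0.0, 0.0, 0.0) zmax 
collar (0.5589, -0.3701, 8.5, 30.2, 13.0)
scene stand (0.574, -0.3665, 65.4, 63.9, 28.8) handle (0.5796, -0.3645, 7.4, 17.6, 5.5) top (0.5722, -0.3662, 20.9, 17.3, 9.7) zmax 0.1339
collar (0.5741, -0.3627, 50.0, 54.2, 73.5)
side stand (0.5732, -0.3644, 62.7, 66.9, 29.3) handle (0.5703, -0.3608, 21.9, 12.9, 37.5) top (0.5732, -0.365, 14.3, 24.3, 18.0) zmax 0.1344
collar (0.5742, -0.363, 53.6, 53.6, 10.8)
[ 0.4034 -0.3461  0.2412] psi 13.12 51.75
side clock (0.5166, 0.2966, 201.9, 111.9, 87.2) bar (0.5137, 0.2457, 14.5, 50.1, 88.1) disc (array([0.5131, 0.2455]), np.float64(0.0107), 141)
red [257.  272.8] 26 [0.5259 0.2419 0.074 ]
red [236.1 320.7] 16 [0.5034 0.3873 0.074 ]
redlow [257.  272.8] 26 [0.5448 0.2042 0.034 ]
redlow [236.1 320.7] 16 [0.5209 0.3586 0.034 ]
white [245.8 278.8] 9 [0.5579 0.24   0.04  ]
scene clock (0.5177, 0.2969, 201.6, 114.5, 87.1) bar (0.514, 0.2443, 14.4, 50.8, 85.7) disc (array([0.5133, 0.2471]), np.float64(0.0077), 63)
red [380.1 179.1] 56 [0.5491 0.2361 0.074 ]
redlow [380.1 179.1] 56 [0.4932 0.265  0.034 ]
```

View pics/f.png

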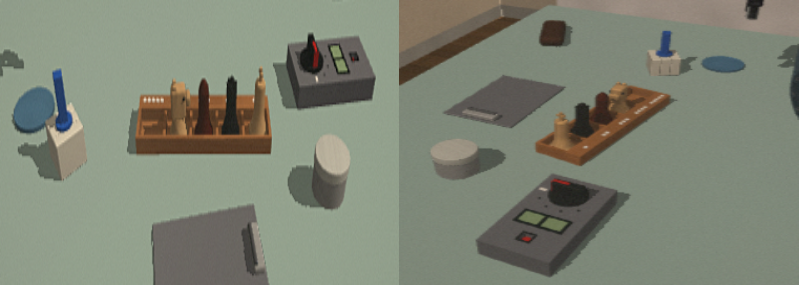

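Both views show four pieces upright in pockets 1–4 ((180,105)–(260,100) left), the pointer at the mark, and the stylus upright in its stand with the collar down (62,120). The bystanders have not moved.

```bash
python3 -c "
from bench import ctrl
print(ctrl.hand_in())"
```

```text
the job is handed in; nothing more can be done
None
```

I handed the job in at about 52 s of the 210 s limit, with no verdict returned: king, queen, bishop and knight are racked in order (no rook was out, so pocket five is empty), the dial is at zero to within about 1°, the reset button was held at its stop for over a second with the stylus, and the stylus is back upright in its stand.

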